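Stop one bench timer, start the next

TASK

One rapid test is finished and the next one begins: with the fingertips, gently press the key on top of the large round timer and let it spring back, then press the key of the long rectangular timer in the same way, and withdraw. Do not lift, tip or shove the two timers along the counter, and do not touch the small round timer, the square timer or anything else standing on the counter.

Things in the scene. Friction and masses are not known exactly. Their poses are not given: they have to be found in the camera images.
- big_round: large round bench timer: white disc 80 mm in diameter, case 26 mm high, loose on the counter (about 0.2 kg), with a small dark display window and one round grey key in the middle of its top. Origin: centre of the underside; z up.
- big_round_key_top (a point): centre of the upper face of that timer's key: a round grey key 26 mm in diameter, standing 12 mm proud of the case, so 38 mm above the counter when not pressed. It moves with the key.
- big_round_key (a joint): how far that key is pressed down: 0 at rest to 0.007 m at its stop; it registers beyond 0.003 m. It springs back; about 2 N starts it moving, 4 N brings it to 3 mm, 7 N to the stop. Over 20 N would harm it.
- small_round: small round bench timer: white disc 54 mm in diameter, case 26 mm high, loose on the counter (about 0.2 kg), with a small dark display window and one round grey key in the middle of its top. Origin: centre of the underside; z up.
- small_round_key_top (a point): centre of the upper face of that timer's key: a round grey key 26 mm in diameter, standing 12 mm proud of the case, so 38 mm above the counter when not pressed. It moves with the key.
- small_round_key (a joint): how far that key is pressed down: 0 at rest to 0.007 m at its stop; it registers beyond 0.003 m. It springs back; about 2 N starts it moving, 4 N brings it to 3 mm, 7 N to the stop. Over 20 N would harm it.
- square: square bench timer, white, 68 x 68 mm, case 26 mm high, loose on the counter (about 0.2 kg), with a small dark display window and one round grey key in the middle of its top. Origin: centre of the underside; z up.
- square_key_top (a point): centre of the upper face of that timer's key: a round grey key 26 mm in diameter, standing 12 mm proud of the case, so 38 mm above the counter when not pressed. It moves with the key.
- square_key (a joint): how far that key is pressed down: 0 at rest to 0.007 m at its stop; it registers beyond 0.003 m. It springs back; about 2 N starts it moving, 4 N brings it to 3 mm, 7 N to the stop. Over 20 N would harm it.
- oblong: long rectangular bench timer, white, 46 mm along its x by 96 mm along its y, case 26 mm high, loose on the counter (about 0.2 kg), with a small dark display window and one round grey key in the middle of its top. Origin: centre of the underside; z up.
- oblong_key_top (a point): centre of the upper face of that timer's key: a round grey key 26 mm in diameter, standing 12 mm proud of the case, so 38 mm above the counter when not pressed. It moves with the key.
- oblong_key (a joint): how far that key is pressed down: 0 at rest to 0.007 m at its stop; it registers beyond 0.003 m. It springs back; about 2 N starts it moving, 4 N brings it to 3 mm, 7 N to the stop. Over 20 N would harm it.
- pill_bottle: amber pill bottle with white cap, 48 mm in diameter, 75 mm tall, loose. Origin: centre of the underside.
- specimen_cup: whitish specimen cup with white lid, 60 mm in diameter, 62 mm tall, loose. Origin: centre of the underside.
- carton: white and blue carton, 42 x 90 mm, 60 mm tall, loose. Origin: centre of the underside.
- cassette: flat white test cassette, 20 x 70 mm, 6 mm thick, lying loose. Origin: centre of the underside.

How it is judged:
By the outcome, as a careful person would: the job done as asked, in the order asked, and still so for the second after the job is handed in, with the robot touching nothing.
It also fails if it takes over 43 s, if anything falls off the work surface, if the arm or the gripper's body presses on something with over 40 N, if the wrist force passes 120 N, or if a joint passes its speed limit or range.

ROBOT

A 7-joint arm with a two-finger parallel gripper is mounted at the origin on the work surface. World frame = base frame: x ahead of the robot, y to its left, z up, the work surface at z = 0. Lengths are in m, angles in rad, forces in N, time in s.
With the tool pointing down it reaches from about 0.425 to 0.875 m from the base axis. Payload 4.7 kg.
Tool frame: the origin (TCP) lies midway between the tips of the shut fingers; the grasp point (between the pads) lies 19 mm behind it (ctrl.grip_point_offset is the distance from the TCP to the grasp point, in m); z points along the fingers, y is the line along which they close (so a half turn about z gives the same grasp; the last joint's range is limited). The gripper opens to 87 mm and grips with 3 to 60 N. Pads are 19 mm wide; open, the fingers measure 117 mm over their backs; the gripper's body (75 mm by 190 mm) begins 51 mm behind the grasp point.
Start: joints at [-1.311, 0.321, -0.07, 1.45, 0.023, 1.371, -0.057], TCP at [0.158, 0.63, 0.223] pointing down, gripper open.
Joint ranges: [-2.86, 2.86], [-0.3, 2.09], [-1.38, 1.24], [0.06, 2.45], [-1.56, 4.7], [0.09, 2.05], [-2.69, 2.69]. Speed limits (rad/s): [2.57, 2.57, 3.14, 3.14, 3.14, 3.14, 3.14].

INTERFACE

Orientations are given as a rotation vector (axis times angle).
In Python, from bench import ctrl gives the robot as it stands.
- The arm moves only by the tool move_arm, never from a script. Its argument "increments" is text: rows parted by semicolons, each of 7 numbers parted by spaces: the shift along the world's x, y, z in mm, then the turn, a rotation vector about the world's x, y, z in degrees, then the closure in counts, from 0 (fully open) to 255 (shut). A call has exactly 8 rows; each row shifts and turns the commanded pose from where the row before left it; what a row does not reach is not made up. A row lasts 1/12 s, in which the tool goes at most 41.7 mm and 7.16 degrees, less where a joint would pass 70% of its speed; a pose out of reach is approached as far as the arm can. A call with a gripper value outside its range is refused whole. The fingers move at their own pace and stop on an object; "grip_force" is the grip in N (left out, the last holds). Time passes only in rows, so rows that do not move let the fingers close, or fill a call up. It gives the time, the measured TCP pose, the force, the opening and the grip force at its end, in the units of the state.
- ctrl.get_state(): the state, without advancing time (a new reading comes with each control period).
- ctrl.get_image(name): name is "scene" or "top"; returns a dict with "frame" (384x512x3 uint8, red, green, blue), "depth" (384x512 float32, m along the optical axis (not along the pixel's ray), 0 where there is no reading), "fx", "fy", "cx", "cy" (pixels), "k1" (the pictures are not rectified: a ray, as slopes to the right and down, at radius r is drawn at 1 + k1 r^2 times it, then the intrinsics apply), "position" and "orientation" of the camera in the world. Camera axes: x right, y down, z forward; pixel columns grow to the right and rows downward; lengths in m; the calibration is good to about 2 mm. A picture is of the moment at which its call begins.
- ctrl.close_job(): hands the job in; it is judged then, once.
Trained networks look in a picture, given as the dict that the camera call returned (one of the last four; its "shot" number tells which), for a name from the list of things; names that differ only in an ending like _2 or _b are one class to them, and where a whole thing is asked for, a point or a joint stands for the part that bears it (a point fixed in the world has none). Each returns a list of dicts, best first, with "score" (0 to 1); they miss things now and then, are a little off and sometimes report something else, mostly with a low value. They report only what shows in the picture. A call takes as long as a camera call.
- ctrl.find_in(target, picture): "centre" ([x, y, z] in m, in world coordinates, good to about 4 mm: the middle of the surface that is visible of it).
- ctrl.silhouettes(target, picture): "region" (384x512 bool, what is visible of it).
The state is a dict: "time": time; "joint_positions": joint angles; "qd": joint speeds; "joint_torque": joint torques, N m; "position": TCP position; "tool_rot": TCP orientation; "ft_force": force on the tool from outside, world axes, zero at the start; "torque": the same for the moment, N m; "grip_width": opening from 0.0 (shut) to 1.0 (fully open); "grip_force": force on a finger pad.
Only numpy, scipy, OpenCV 4.12 (cv2) and the standard library are available. Lean on these libraries where they do the work, as an engineer would, in place of code of your own. Each camera call takes 0.05 s, during which the arm holds its last target. There are 200 camera calls.

## Working session

There is one attempt and no reset: what is moved stays moved. The work goes in short steps, Python scripts to look and compute and a tool call to move; the robot and the scene stay as the last step left them, time stands still between calls to the robot, and variables do not carry over. Pictures are saved under pics/ and viewed, at most 10 in all, crops included, and the job is handed in when it is done.

Besides the shell and the picture viewer there is one more tool, called after "Emit:" by a JSON object that holds its "fn" and its "kwargs". move_arm: Moves the arm, as the interface text tells. Its arguments: {"type":"object","properties":{"increments":{"type":"string"},"grip_force":{"type":"number"}},"required":["increments"]}

```bash
mkdir -p pics; python3 - <<'E'
from bench import ctrl
import cv2
s=ctrl.get_state();print(s['time'],s['position'],s['tool_rot'],s['ft_force'],s['grip_width'])
for n in('top','scene'):
    p=ctrl.get_image(n);cv2.imwrite(f'pics/{n}0.png',p['frame'][:,:,::-1])
    for t in('big_round','big_round_key_top','small_round','square','oblong','oblong_key_top','pill_bottle','specimen_cup','carton','cassette'):
        try: print(n,t,[([round(float(v),3) for v in d['centre']],round(d['score'],2)) for d in ctrl.find_in(t,p)[:3]])
        except Exception as e: print(t,e)
print(ctrl.get_state()['time'])
E
```

```text
0.0 [0.15805206 0.62990494 0.22144123] [-3.85015755e-01 -3.11776939e+00  3.07990180e-03] [0.18532736 0.53092992 0.34890189] 1.0007849150730832
top big_round [([0.542, 0.248, 0.027], 0.84)]
top big_round_key_top [([0.543, 0.249, 0.04], 0.44)]
top small_round [([0.578, -0.067, 0.028], 0.97)]
top square [([0.528, 0.089, 0.026], 0.56)]
top oblong [([0.538, -0.223, 0.028], 0.86)]
top oblong_key_top [([0.538, -0.225, 0.036], 0.48)]
top pill_bottle [([0.701, 0.096, 0.07], 0.83), ([0.704, -0.219, 0.062], 0.33)]
top specimen_cup [([0.707, -0.222, 0.064], 0.61)]
top carton [([0.7, 0.219, 0.064], 0.97)]
top cassette [([0.698, -0.066, 0.002], 0.71), ([0.524, 0.091, 0.037], 0.44), ([0.542, -0.228, 0.041], 0.22)]
scene big_round [([0.552, 0.253, 0.026], 0.81), ([0.553, -0.223, 0.024], 0.69), ([0.544, -0.226, 0.035], 0.65)]
scene big_round_key_top [([0.553, 0.249, 0.037], 0.69)]
scene small_round [([0.593, -0.065, 0.03], 0.84)]
scene square [([0.541, 0.092, 0.032], 0.71)]
scene oblong [([0.552, -0.224, 0.025], 0.89), ([0.703, -0.056, 0.006], 0.71)]
scene oblong_key_top [([0.544, -0.225, 0.039], 0.45)]
scene pill_bottle [([0.717, 0.105, 0.069], 0.82)]
scene specimen_cup [([0.727, -0.219, 0.063], 0.76)]
scene carton [([0.719, 0.221, 0.061], 0.97), ([0.552, 0.253, 0.039], 0.61), ([0.544, -0.224, 0.039], 0.46)]
scene cassette [([0.703, -0.059, 0.003], 0.85)]
1.1
```

View pics/top0.png

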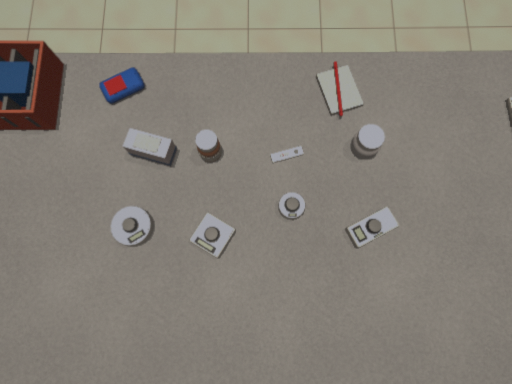

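View pics/scene0.png

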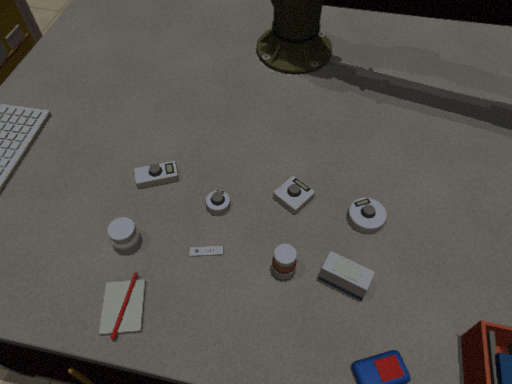

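The top picture shows the large round timer's key at about (130,225) and the oblong's key at (374,226). The small round timer is at (292,205) and the square one at (212,235). The scene picture agrees, with the keys at (369,211) and (155,169). Next I'll measure both keys by ray/plane intersection.

```bash
python3 - <<'E'
from bench import ctrl
import cv2,numpy as np
from scipy.spatial.transform import Rotation as R
def ray(p,u,v):
    K=np.array([[p['fx'],0,p['cx']],[0,p['fy'],p['cy']],[0,0,1.]])
    xy=cv2.undistortPoints(np.array([[[u,v]]],float),K,np.array([p['k1'],0,0,0.]))[0,0]
    # refine exact for forward model r*(1+k1 r^2)
    o=np.array(p['orientation'],float)
    M=o if o.shape==(3,3) else (R.from_rotvec(o).as_matrix() if o.size==3 else R.from_quat(o).as_matrix())
    return np.array(p['position']),M@np.array([*xy,1]),xy
for n,seeds in(('top',dict(big=(130,225),obl=(374,226))),('scene',dict(big=(369,211),obl=(155,169)))):
    p=ctrl.get_image(n); g=cv2.cvtColor(p['frame'],cv2.COLOR_RGB2GRAY).astype(int)
    print(n,p['position'],np.shape(p['orientation']))
    big=cv2.resize(p['frame'][:,:,::-1],None,fx=8,fy=8,interpolation=cv2.INTER_CUBIC)
    crops=[]
    for k,(u,v) in seeds.items():
        crops.append(big[(v-22)*8:(v+22)*8,(u-24)*8:(u+24)*8])
        d=p['depth'];vv,uu=np.mgrid[v-12:v+13,u-12:u+13]
        W=[]
        for a,b in zip(uu.ravel(),vv.ravel()):
            c,r,_=ray(p,a,b);W.append(c+r*d[b,a])
        W=np.array(W);m=(W[:,2]>.0335)&(W[:,2]<.043)&(d[vv,uu].ravel()>0)
        gm=g[vv,uu].ravel(); 
        # key rays on the z=.038 plane for dark key-top blob
        m2=(np.hypot(uu-u,vv-v).ravel()<8)&(gm<125)
        c,r,_=ray(p,uu.ravel()[m2].mean(),vv.ravel()[m2].mean());q=c+r*(.038-c[2])/r[2]
        mid=(W[m].min(0)+W[m].max(0))/2
        print(k,'depth',W[m].mean(0).round(4),mid.round(4),m.sum(),'dark',q.round(4),m2.sum(),uu.ravel()[m2].mean(),vv.ravel()[m2].mean())
    cv2.imwrite(f'pics/crop_{n}.png',np.hstack(crops))
E
```

```text
top [ 0.41864    -0.00663806  0.79972897] (3,)
big depth [0.5453 0.2506 0.0374] [0.5457 0.2509 0.0376] 132 dark [0.5438 0.2483 0.038 ] 190 129.92631578947368 224.90526315789472
obl depth [ 0.5408 -0.2277  0.0376] [ 0.5411 -0.2275  0.0374] 130 dark [ 0.5395 -0.2261  0.038 ] 177 373.4858757062147 226.1638418079096
scene [1.08590439 0.1298731  0.79815648] (3,)
big depth [0.5476 0.2557 0.0375] [0.5472 0.2563 0.0376] 104 dark [0.5524 0.2555 0.038 ] 177 368.4858757062147 211.1638418079096
obl depth [ 0.544  -0.2243  0.0371] [ 0.5427 -0.225   0.0379] 88 dark [ 0.5464 -0.2223  0.038 ] 178 154.6629213483146 169.08988764044943
```

View pics/crop_top.png

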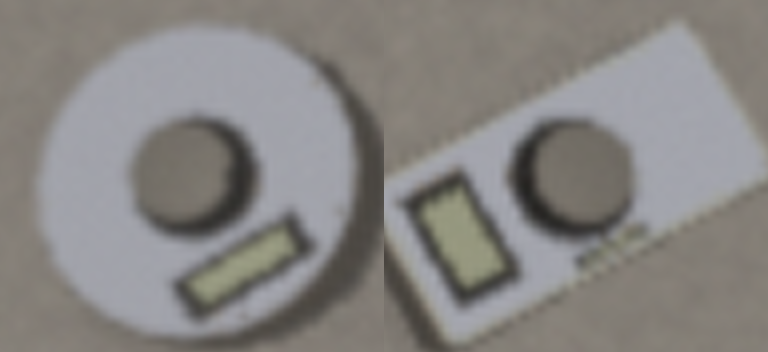

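The key tops come out at z≈0.0375, which matches the 38 mm expected. Big key is at ≈(0.546, 0.253) and oblong key at ≈(0.542, −0.226). I'll approach with the fingers shut.

Emit:
{"fn": "move_arm", "kwargs": {"increments": "24 -24 0 0 0 0 255; 24 -24 0 0 0 0 255; 24 -24 0 0 0 0 255; 24 -24 0 0 0 0 255; 24 -24 0 0 0 0 255; 24 -24 0 0 0 0 255; 24 -24 0 0 0 0 255; 24 -24 0 0 0 0 255", "grip_force": 10}}

```text
time: 1.87
position: [0.3512, 0.4372, 0.2229]
tool_rot: [0.385, 3.118, 0.001]
ft_force: [0.9, 0.0, -0.3]
grip_width: 0.478
grip_force: 0.0
```

Emit:
{"fn": "move_arm", "kwargs": {"increments": "24 -23 0 0 0 0 255; 24 -23 0 0 0 0 255; 24 -23 0 0 0 0 255; 24 -23 0 0 0 0 255; 24 -23 0 0 0 0 255; 24 -23 0 0 0 0 255; 24 -23 0 0 0 0 255; 24 -23 0 0 0 0 255"}}

```text
time: 2.53
position: [0.5432, 0.2533, 0.2229]
tool_rot: [0.385, 3.117, 0.001]
ft_force: [1.9, 0.8, -0.2]
grip_width: 0.011
grip_force: 0.0
```

Emit:
{"fn": "move_arm", "kwargs": {"increments": "3 0 -25 0 0 0 255; 0 0 -25 0 0 0 255; 0 0 -25 0 0 0 255; 0 0 -25 0 0 0 255; 0 0 -25 0 0 0 255; 0 0 -20 0 0 0 255; 0 0 -10 0 0 0 255; 0 0 0 0 0 0 255"}}

```text
time: 3.2
position: [0.5434, 0.2537, 0.065]
tool_rot: [-0.384, -3.114, 0.004]
ft_force: [-0.1, -0.2, -0.0]
grip_width: 0.005
grip_force: 0.0
```

```bash
python3 - <<'E'
from bench import ctrl
import cv2,numpy as np
s=ctrl.get_state();print(s['position'],s['ft_force'])
a=ctrl.get_image('top')['frame'][170:280,75:185,::-1];b=ctrl.get_image('scene')['frame'][140:250,310:420,::-1]
cv2.imwrite('pics/near1.png',cv2.resize(np.hstack([a,b]),None,fx=3.5,fy=3.5,interpolation=cv2.INTER_CUBIC))
E
```

```text
[0.54343739 0.25368771 0.06504881] [-0.05108563 -0.22890137 -0.039711  ]
```

View pics/near1.png

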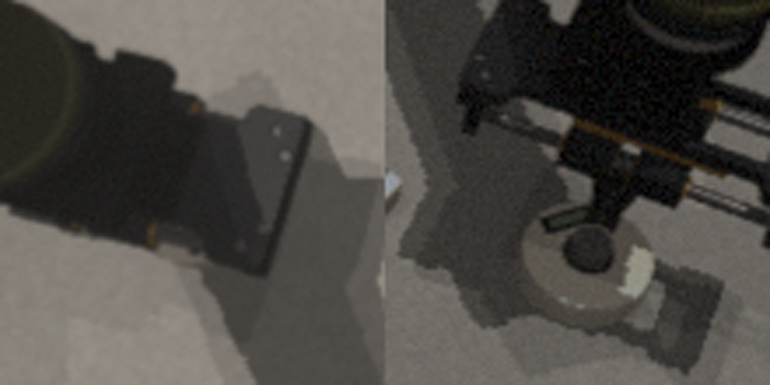

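The scene crop (right) shows the shut fingertips at about image pixel (372,205), just above the key at (368,211). I'll compare both in the same camera.

```bash
python3 - <<'E'
from bench import ctrl
import cv2,numpy as np
from scipy.spatial.transform import Rotation as R
p=ctrl.get_image('scene');M=R.from_rotvec(p['orientation']).as_matrix()
K=np.array([[p['fx'],0,p['cx']],[0,p['fy'],p['cy']],[0,0,1.]])
def pr(X):
    return cv2.projectPoints(np.array([M.T@(np.array(X)-p['position'])]),np.zeros(3),np.zeros(3),K,np.array([p['k1'],0,0,0.]))[0].ravel().round(1)
for X in ([.5434,.2537,.065],[.5434,.2537,.038],[.546,.253,.038],[.548,.256,.038]):print(X,pr(X))
d=p['depth'];g=p['frame'].sum(2)//3
print(g[196:220,358:382])
E
```

```text
[0.5434, 0.2537, 0.065] [370.8 200.3]
[0.5434, 0.2537, 0.038] [367.9 207.5]
[0.546, 0.253, 0.038] [367.5 208.5]
[0.548, 0.256, 0.038] [368.9 209.5]
[[ 49  44  44  48  65  88  82  87  84  86  77  55  16   8  15   4  15   8
    6  26   0   9  10  37]
 [ 46  44  49  45  55  68  72  77  82  80  70  47  11  21  16  26  22  21
   10   7   2   6  24  64]
 [ 53  57  67  69  72  69  72  71  63  50  46  26   8   3   8  28  32  12
    5  10   2  28  67 101]
 [ 70  75  70  72  63  54  39  32  24  21  16  21  13   7  10  20  26  12
    4   7  26  67  95 104]
 [ 68  59  49  33  22  29  33  46  44  34  19  19  12  19   6  19  17  11
    5  22  63  99 101 100]
 [ 30  22  28  38  37  41  48  41  45  35  21  10  10  16  14  10  18  15
   15  54  89 103 104 101]
 [ 36  35  42  45  49  44  44  43  34  21  19  14  11   8  26  14   8  12
   20  48  82  94 100  99]
 [ 49  48  45  42  43  35  24  27  26  23  20  24  11  29  34  19  14   3
   35  52  71  82  97  96]
 [ 43  38  28  19  18  32  35  48  51  51  52  50  56  53  37  16   9  15
   46  73  71  75  83  98]
 [ 21  27  35  38  58  65  61  48  39  34  
[... 772 characters left out ...]
83  71  35  23  30  33  36  35  33  37  36  36  37  39  32  26  54
   70  72  75  99 137 138]
 [ 88  87  82  61  32  27  28  31  35  35  36  40  32  36  34  26  21  51
   72  69  69 101 137 139]
 [ 87  85  87  78  47  19  26  28  31  32  32  34  29  33  28  23  35  62
   71  69  65 100 138 137]
 [ 86  86  84  82  77  47  25  14  18  29  33  32  33  25  25  32  51  70
   72  71  74 102 136 141]
 [ 85  84  84  85  83  83  76  55  26  21  22  19  21  29  34  56  69  73
   74  67  76  99 137 138]
 [ 87  87  86  83  88  90  84  82  71  68  58  56  62  68  68  72  74  73
   72  73  98 138 141 141]
 [ 85  84  87  83  83  85  85  88  88  87  83  86  82  76  72  72  75  72
   71  77 100 139 140 140]]
```

Emit:
{"fn": "move_arm", "kwargs": {"increments": "3 0 -5 0 0 0 255; 0 0 -5 0 0 0 255; 0 0 -4 0 0 0 255; 0 0 -3 0 0 0 255; 0 0 -2 0 0 0 255; 0 0 -2 0 0 0 255; 0 0 -1 0 0 0 255; 0 0 0 0 0 0 255"}}

```text
time: 4.02
position: [0.548, 0.2544, 0.0453]
tool_rot: [-0.385, -3.118, 0.0]
ft_force: [0.1, -0.0, -0.7]
grip_width: 0.006
grip_force: 0.0
```

Emit:
{"fn": "move_arm", "kwargs": {"increments": "0 0 -2 0 0 0 255; 0 0 -2 0 0 0 255; 0 0 -1 0 0 0 255; 0 0 -1 0 0 0 255; 0 0 -1 0 0 0 255; 0 0 -1 0 0 0 255; 0 0 0 0 0 0 255; 0 0 0 0 0 0 255"}}

```text
time: 4.68
position: [0.5482, 0.2545, 0.0378]
tool_rot: [0.385, 3.118, 0.0]
ft_force: [-0.8, -1.0, 2.6]
grip_width: 0.007
grip_force: 1.2
```

Emit:
{"fn": "move_arm", "kwargs": {"increments": "0 0 -1 0 0 0 255; 0 0 -1 0 0 0 255; 0 0 -1 0 0 0 255; 0 0 -1 0 0 0 255; 0 0 -1 0 0 0 255; 0 0 0 0 0 0 255; 0 0 0 0 0 0 255; 0 0 0 0 0 0 255"}}

```text
time: 5.35
position: [0.5482, 0.2545, 0.0329]
tool_rot: [0.385, 3.118, 0.0]
ft_force: [-2.4, -1.1, 6.1]
grip_width: 0.004
grip_force: 2.9
```

About 6 N at roughly 5 mm, so the key has registered. Release straight up.

Emit:
{"fn": "move_arm", "kwargs": {"increments": "0 0 2 0 0 0 255; 0 0 3 0 0 0 255; 0 0 5 0 0 0 255; 0 0 10 0 0 0 255; 0 0 20 0 0 0 255; 0 0 25 0 0 0 255; 0 0 25 0 0 0 255; 0 0 20 0 0 0 255"}}

```text
time: 6.02
position: [0.5488, 0.2547, 0.145]
tool_rot: [0.385, 3.116, 0.002]
ft_force: [0.9, 0.4, 0.0]
grip_width: 0.006
grip_force: 0.0
```

Emit:
{"fn": "move_arm", "kwargs": {"increments": "0 -30 0 0 0 0 255; 0 -30 0 0 0 0 255; 0 -30 0 0 0 0 255; 0 -30 0 0 0 0 255; 0 -30 0 0 0 0 255; 0 -30 0 0 0 0 255; 0 -30 0 0 0 0 255; 0 -30 0 0 0 0 255"}}

```text
time: 6.68
position: [0.5481, 0.013, 0.1432]
tool_rot: [0.385, 3.117, 0.001]
ft_force: [0.9, 0.1, 0.4]
grip_width: 0.003
grip_force: 0.0
```

Emit:
{"fn": "move_arm", "kwargs": {"increments": "-5 -30 0 0 0 0 255; 0 -30 0 0 0 0 255; 0 -30 0 0 0 0 255; 0 -30 0 0 0 0 255; 0 -30 0 0 0 0 255; 0 -30 0 0 0 0 255; 0 -30 0 0 0 0 255; 0 -30 0 0 0 0 255"}}

```text
time: 7.35
position: [0.5432, -0.2269, 0.1431]
tool_rot: [0.385, 3.117, 0.0]
ft_force: [0.4, 0.2, -0.0]
grip_width: 0.006
grip_force: 0.0
```

```bash
python3 - <<'E'
from bench import ctrl
import cv2,numpy as np
s=ctrl.get_state();print(s['position'],s['ft_force'],s['joint_positions'])
a=ctrl.get_image('top')['frame'][:,:,::-1];b=ctrl.get_image('scene')['frame'][:,:,::-1]
cv2.imwrite('pics/mid.png',np.hstack([a[130:330,80:480],b[100:300,90:490]]))
E
```

```text
[ 0.54315339 -0.22688796  0.14314154] [ 0.38774408  0.18869722 -0.0177103 ] [-0.14591087  0.2671078   0.58263701  1.73065346 -0.1576376   1.18985209
  1.80438103]
```

View pics/mid.png

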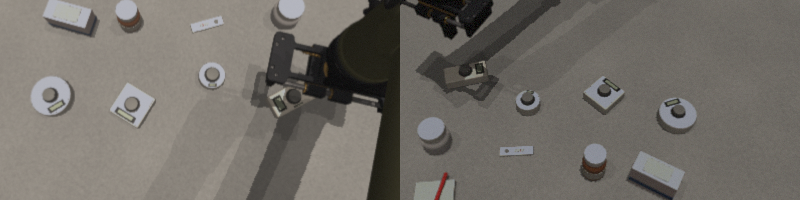

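The big round timer is where it was, with its key back up at (50,95) in the left half. The fingers hover over the oblong timer's key at (293,97). Descending.

Emit:
{"fn": "move_arm", "kwargs": {"increments": "0 0 -20 0 0 0 255; 0 0 -20 0 0 0 255; 0 0 -20 0 0 0 255; 0 0 -18 0 0 0 255; 0 0 -10 0 0 0 255; 0 0 -6 0 0 0 255; 0 0 -4 0 0 0 255; 0 0 0 0 0 0 255"}}

```text
time: 8.12
position: [0.5433, -0.2253, 0.0445]
tool_rot: [-0.385, -3.118, -0.0]
ft_force: [-0.6, 0.4, 0.6]
grip_width: 0.006
grip_force: 0.0
```

Emit:
{"fn": "move_arm", "kwargs": {"increments": "0 0 -2 0 0 0 255; 0 0 -2 0 0 0 255; 0 0 -1 0 0 0 255; 0 0 -1 0 0 0 255; 0 0 -1 0 0 0 255; 0 0 -1 0 0 0 255; 0 0 0 0 0 0 255; 0 0 0 0 0 0 255"}}

```text
time: 8.78
position: [0.5435, -0.2256, 0.0369]
tool_rot: [0.385, 3.117, 0.0]
ft_force: [-0.7, 0.8, 3.5]
grip_width: 0.008
grip_force: 1.5
```

Emit:
{"fn": "move_arm", "kwargs": {"increments": "0 0 -1 0 0 0 255; 0 0 -1 0 0 0 255; 0 0 -1 0 0 0 255; 0 0 -1 0 0 0 255; 0 0 0 0 0 0 255; 0 0 0 0 0 0 255; 0 0 0 0 0 0 255; 0 0 0 0 0 0 255"}}

```text
time: 9.45
position: [0.5435, -0.2256, 0.033]
tool_rot: [0.385, 3.117, 0.0]
ft_force: [-0.2, 0.3, 6.1]
grip_width: 0.009
grip_force: 2.9
```

Emit:
{"fn": "move_arm", "kwargs": {"increments": "0 0 2 0 0 0 255; 0 0 3 0 0 0 255; 0 0 5 0 0 0 255; 0 0 10 0 0 0 255; 0 0 20 0 0 0 255; 0 0 30 0 0 0 255; 0 0 30 0 0 0 255; 0 0 30 0 0 0 255"}}

```text
time: 10.12
position: [0.5425, -0.2255, 0.164]
tool_rot: [-0.386, -3.117, -0.0]
ft_force: [1.0, 0.3, -1.0]
grip_width: 0.007
grip_force: 0.0
```

Emit:
{"fn": "move_arm", "kwargs": {"increments": "0 0 20 0 0 0 255; 0 0 10 0 0 0 255; 0 0 0 0 0 0 255; 0 0 0 0 0 0 255; 0 0 0 0 0 0 255; 0 0 0 0 0 0 255; 0 0 0 0 0 0 255; 0 0 0 0 0 0 255"}}

```text
time: 10.78
position: [0.5427, -0.2253, 0.1915]
tool_rot: [-0.385, -3.116, -0.0]
ft_force: [0.4, 0.3, -0.0]
grip_width: 0.004
grip_force: 0.0
```

```bash
python3 - <<'E'
from bench import ctrl
import cv2,numpy as np
b=ctrl.get_image('scene')
print([ (t,[(d['centre'],d['score']) for d in ctrl.find_in(t,b)[:1]]) for t in('big_round_key_top','oblong_key_top')])
cv2.imwrite('pics/end.png',b['frame'][:,:,::-1])
E
```

```text
[('big_round_key_top', []), ('oblong_key_top', [([0.5465, -0.2239, 0.0385], 0.49)])]
```

View pics/end.png

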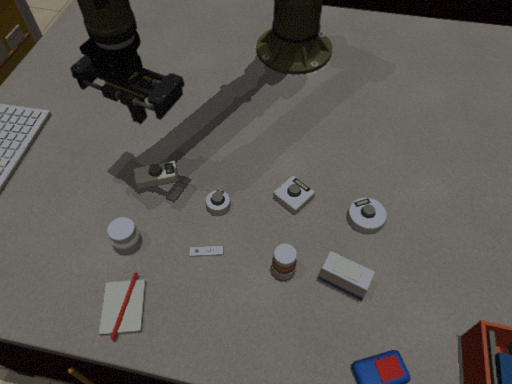

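The picture shows everything in place: oblong key at (155,169), big round key at (369,211), both up, and the arm clear. Handing in.

```bash
python3 -c "
from bench import ctrl
print(ctrl.close_job())"
```

```text
the job is handed in; nothing more can be done
None
```

I pressed the large round timer's key and then the long rectangular timer's, each to about 5 mm at about 6 N; both came back up, nothing else appears to have moved, the arm is clear, and the job is handed in at about 11 s.

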